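Jack up the hub flange and hold it

ROBOT

A 7-joint arm with a two-finger parallel gripper is mounted at the origin on the work surface. World frame = base frame: x ahead of the robot, y to its left, z up, the work surface at z = 0. Lengths are in m, angles in rad, forces in N, time in s.
With the tool pointing down it reaches from about 0.425 to 0.925 m from the base axis. Payload 6.8 kg.
Tool frame: the origin (TCP) lies at the very end of the fingers, on their centre line; the grasp point (between the pads) lies 19 mm behind it (env.grasp_offset is the distance from the TCP to the grasp point, in m); z points along the fingers, x is the direction in which the jaws open and shut, and the axes are right-handed (so a half turn about z gives the same grasp; the last joint's range is limited). The gripper opens to 85 mm and grips with 20 to 120 N. Pads are 22 mm wide; open, the fingers measure 114 mm over their backs; the gripper's body (76 mm by 85 mm) begins 54 mm behind the grasp point. The pads swing forward as they close: fully open they stand 13 mm farther back than shut.
Start: joints at [1.148, 0.477, 0.022, 1.555, -0.011, 1.109, -0.083], TCP at [0.209, -0.642, 0.231] pointing down, gripper open.
Joint ranges: [-2.96, 2.96], [-0.34, 2.1], [-1.41, 1.46], [0.24, 2.44], [-1.37, 4.51], [0.17, 1.92], [-2.96, 2.96]. Speed limits (rad/s): [2.39, 2.39, 3.14, 3.14, 3.14, 3.14, 3.14].

INTERFACE

Orientations are given as a unit quaternion [w, x, y, z].
In Python, from cell import env, viewer gives the robot as it stands.
- The arm moves only by the shell command python3 -m handwheel 'ROWS' [FORCE]. ROWS is JSON, one flat list of numbers, 7 for each row, row after row: the shift along the tool's x, y, z normalised to -1 to 1, where 1 is 25 mm, then the turn, a rotation vector about the tool's x, y, z normalised to -1 to 1, where 1 is 2 rad, then the closure in counts, from 0 (fully open) to 255 (shut). A call has 1 to 20 rows; each row shifts and turns the commanded pose from where the row before left it, along the tool's axes as they then stand; what a row does not reach is not made up. A row lasts 1/12 s, in which the tool goes at most 41.7 mm and 7.16 degrees, less where a joint would pass 70% of its speed; a pose out of reach is approached as far as the arm can. A call with a number of a shift or a turn outside -1 to 1 is refused whole. A call with a gripper value outside its range is refused whole. The fingers move at their own pace and stop on an object; FORCE is the grip in N (left out, the last holds). Time passes only in rows, so rows that do not move let the fingers close. It gives the time, the measured TCP pose, the force and the opening at its end, in the units of the state.
- env.sense(): the state, without advancing time (a new reading comes with each control period).
- viewer.snapshot(name): name is "side" or "top" or "wrist"; returns (picture, depth): 420x560x3 uint8, blue, green, red; 420x560 float32, m along the optical axis (not along the pixel's ray), 0 where there is no reading.
- viewer.camera_model(name): a dict with "fx", "fy", "cx", "cy" (pixels), "R" (3x3) and "t" (3): a world point X has camera coordinates R X + t. Camera axes: x right, y down, z forward; pixel columns grow to the right and rows downward; lengths in m; the calibration is good to about 2 mm. A picture is of the moment at which its call begins: read the wrist's pose just before it. camera_model takes no time and is no camera call; for the wrist camera it gives the pose at the moment of the call.
- env.hand_in(): hands the job in, once; it reports no verdict.
The state is a dict: "clock": time; "joint_pos": joint angles; "qvel": joint speeds; "effort": joint torques, N m; "tcp_pos": TCP position; "tool_rot": TCP orientation; "wrist_force": force on the tool from outside, world axes, zero at the start; "ft_torque": the same for the moment, N m; "finger_gap": finger opening in m.
Only numpy, scipy, OpenCV 4.12 (cv2) and the standard library are available. Lean on these libraries where they do the work, as an engineer would, in place of code of your own. Each camera call takes 0.05 s, during which the arm holds its last target.

TASK

Lift the small blue lever jack out of the black rubber tray and stand it on the table with its round saddle centred under the red-marked lift point of the flange's yellow tab. Pump the jack by its red handle: press it fully down, let it come all the way back up, then press it fully down again and finish while still holding it down, so that the jack alone keeps the flange raised. Do not push or lift the flange or its stand with the robot, and leave the canister, plug gauge and loose lug nut where they are.

Things in the scene. Friction and masses are not known exactly. Their poses are not given: they have to be found in the camera images.
- jack: Loose blue lever jack, 0.8 kg. Base 178 x 60 x 8 mm; on it two cheeks, together 30 mm wide (y), 40 mm long (x), tops 62 mm above the underside: grip across the cheeks. Origin: underside, below the lever pivot, midway between the cheeks; base spans x -90 to +88 mm, centre of mass near the origin. z up, +x to the saddle, -x to the handle. Starts on the tray floor, handle towards the robot
- lever (a joint): Jack lever, pivot 45 mm above the jack's underside: 0 = handle up (a spring returns it there), 0.5 rad = handle fully down at its stop. Pressing the handle raises the saddle. Takes 3 to 4 N at the handle unloaded, about 7 N when lifting the flange; it rises by itself when let go
- handle_top (a point): Centre of the top of the red handle grip (48 mm along the jack's x, 32 mm wide, 12 mm thick), 105 mm from the pivot on the jack's -x side. With the jack on the table it is 77 mm above the table when up, 25 mm when fully down; it moves on an arc about the pivot, about 3 mm in x over the stroke
- saddle_top (a point): Centre of the top of the jack's round black saddle (30 mm diameter), which stays level, 65 mm from the pivot on the jack's +x side. 39 mm above the jack's underside when the handle is up, 71 mm when it is fully down
- lift_point (a point): Lift point: centre of the underside of the flange's yellow tab (70 x 46 mm, 8 mm thick; a 32 mm red disc marks the spot on its top and underside). 48 mm above the table at rest, about 70 mm with the jack fully pumped: the 1 kg flange tips up about a hinge 200 mm beyond this point. The tab sticks out 28 mm from this point towards the robot
- stand: Dark steel flange stand, fixed; origin on the table below the lift point, +x from there to the flange's hinge, away from the robot. Free space under the tab from the table up: 60 mm either side of its x axis, from the robot's side to 100 mm beyond the origin. Flange plate (170 mm wide) begins 35 mm beyond the origin, top 56 mm, nuts 82 mm above the table. Bring the jack in along x
- tray: Black rubber tray, fixed to the table, 240 x 150 mm, 25 mm high, walls and floor 5 mm thick; origin at the centre of its underside, x along its length
- canister: Aluminium canister with knurled lid, 63 mm diameter, 84 mm high, upright; origin at the centre of its underside. Leave alone
- gauge: Steel plug gauge with red handle lying on the table, 122 mm long along its x, 22 mm thick; origin at the table. Leave alone
- lug_nut: Loose bronze lug nut, 25 mm across, 20 mm high; origin at its underside. Leave alone
Not all that is in view belongs to the job. There is more than one size of the jack; the job needs the middle-sized.

How it is judged:
On the way, in this order (a step that is already met when the one before it is completed fails the run):
1. the jack is lifted clear of the tray (height (world z) of jack above 0.04 m), for 0.1 s.
2. the jack stands on the table, handle up, saddle within 12 mm of straight below the lift point (height (world z) of jack below 0.004 m and angle between jack's own z axis and vertical below 0.05 rad and horizontal distance between saddle_top and lift_point below 0.012 m and value of joint lever below 0.1 rad and height (world z) of lift_point below 0.051 m), for 0.2 s.
3. first stroke: handle fully down, flange raised (value of joint lever above 0.42 rad and height (world z) of lift_point above 0.058 m), for 0.1 s.
4. handle back up, flange down again (value of joint lever below 0.08 rad and height (world z) of lift_point below 0.051 m), for 0.1 s.
At the end, for the whole second after the job is handed in: Robot presses the handle down (lever over 0.42 rad, over 1 N); jack on the table (6 mm, 0.06 rad), saddle within 15 mm of straight below the lift point, carrying the flange (over 1.5 N, lift point over 58 mm high); the robot does not touch flange or stand (all of step 3 and height (world z) of jack below 0.006 m and angle between jack's own z axis and vertical below 0.06 rad and horizontal distance between saddle_top and lift_point below 0.015 m and contact force between jack and stand above 1.5 N and contact force between any of the fingers, the arm and lever above 1 N and contact force between each of the fingers, the arm and stand below 0.5 N); the arm keeps its last pose, push and grip.
It fails at once if the robot pushes the flange or its stand (more than 5 N) (contact force between any of the fingers, the arm and stand above 5 N).
It fails at once if the canister, gauge or loose nut is moved by more than 20 mm (distance of any of canister, gauge, lug_nut from where it was at the start of the episode above 0.02 m).
It also fails if it takes over 59 s, if anything falls off the work surface, if the arm or the gripper's body presses on something with over 40 N, if the wrist force passes 120 N, or if a joint passes its speed limit or range.

## Working session

There is one attempt and no reset: what is moved stays moved. The work goes in short steps, Python scripts to look and compute and a shell command to move; the robot and the scene stay as the last step left them, time stands still between calls to the robot, and variables do not carry over. Pictures are saved under pics/ and viewed, and the job is handed in when it is done.

```bash
ls; mkdir -p pics
python3 - <<'E'
from cell import env, viewer
import cv2, numpy as np
for n in ("top","side","wrist"):
    im,d=viewer.snapshot(n); cv2.imwrite(f"pics/{n}0.png",im); np.save(f"pics/{n}0.npy",d)
    m=viewer.camera_model(n); print(n,{k:np.round(v,4).tolist() for k,v in m.items()})
s=env.sense(); print({k:np.round(v,4).tolist() for k,v in s.items()}, env.grasp_offset)
E
```

```text
pics
top {'fx': 401.5436, 'fy': 401.5436, 'cx': 282.4519, 'cy': 211.0888, 'R': [[-0.0076, -1.0, 0.0018], [-0.9973, 0.0074, -0.0727], [0.0727, -0.0023, -0.9974]], 't': [0.0989, 0.5481, 1.0747]}
side {'fx': 406.0696, 'fy': 406.0696, 'cx': 282.3621, 'cy': 209.4218, 'R': [[-0.9517, -0.3068, 0.0126], [-0.2356, 0.7033, -0.6707], [0.1969, -0.6413, -0.7416]], 't': [0.5617, 0.117, 0.8436]}
wrist {'fx': 291.9852, 'fy': 291.9852, 'cx': 285.062, 'cy': 214.7004, 'R': [[0.3084, -0.9512, -0.0015], [-0.9126, -0.2964, 0.2815], [-0.2682, -0.0854, -0.9596]], 't': [-0.6742, -0.0352, 0.3795]}
{'clock': 0.15, 'joint_pos': [1.1479, 0.4776, 0.0223, 1.5562, -0.0115, 1.1093, -0.0831], 'qvel': [-0.0002, -0.0015, -0.0017, -0.0044, 0.0002, 0.0007, -0.0009], 'effort': [0.0021, -59.6924, 1.6098, -28.1492, 0.0126, 0.0065, -0.0], 'tcp_pos': [0.2089, -0.6414, 0.2306], 'tool_rot': [-0.0004, 0.8092, -0.5875, -0.0006], 'wrist_force': [0.4769, 0.5262, -1.173], 'ft_torque': [-0.035, -0.0368, -0.0213], 'finger_gap': 0.0855} 0.0187
```

View pics/top0.png

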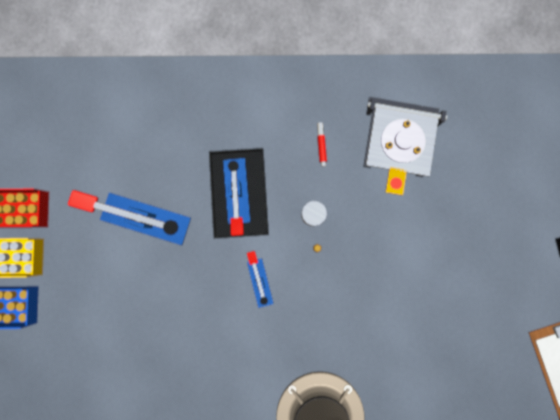

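View pics/side0.png

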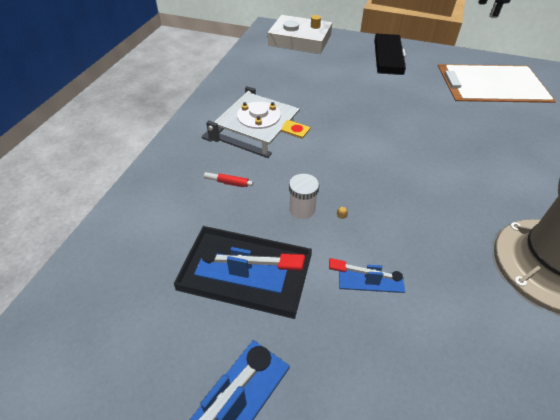

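View pics/wrist0.png

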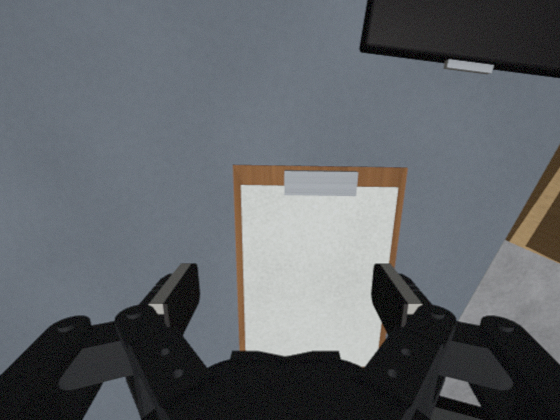

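The pictures show three blue jacks in the top view: the large one at (140,215), the one in the tray at (236,195), and the small one at (260,280). The description asks for the middle-sized jack in the black tray, (236,195). The red-marked tab is at (397,183), the canister at (314,213), the lug nut at (318,248) and the gauge at (322,145). Next I'll check the jack in a close crop and measure.

```bash
cat > h.py <<'E'
import numpy as np, cv2
from cell import env, viewer
def ray(m,uv,z):
    R=np.array(m["R"]);t=np.array(m["t"]);c=-R.T@t
    d=R.T@np.array([(uv[0]-m["cx"])/m["fx"],(uv[1]-m["cy"])/m["fy"],1.])
    return c+d*(z-c[2])/d[2]
def proj(m,X):
    p=np.array(m["R"])@np.array(X)+np.array(m["t"]); return m["fx"]*p[0]/p[2]+m["cx"],m["fy"]*p[1]/p[2]+m["cy"]
def masks(im):
    h=cv2.cvtColor(im,cv2.COLOR_BGR2HSV);H,S,V=cv2.split(h)
    return dict(red=((H<6)|(H>174))&(S>170)&(V>90),yellow=(H>18)&(H<32)&(S>150)&(V>100),
      blue=(H>102)&(H<122)&(S>170)&(V>60),dark=V<45)
def blobs(mask,amin=20):
    n,l,st,c=cv2.connectedComponentsWithStats(mask.astype(np.uint8))
    return [(c[i],st[i],l==i) for i in range(1,n) if st[i][4]>=amin]
E
python3 - <<'E'
from h import *
for n in ("top","side"):
    im=cv2.imread(f"pics/{n}0.png");d=np.load(f"pics/{n}0.npy");m=viewer.camera_model(n);M=masks(im)
    for k in ("red","yellow","blue"):
        for c,st,l in blobs(M[k],25):
            r=cv2.minAreaRect(np.argwhere(l)[:,::-1].astype(np.float32))
            dz=np.median(d[l]);R=np.array(m["R"]);p=R.T@(np.array([(c[0]-m["cx"])/m["fx"]*dz,(c[1]-m["cy"])/m["fy"]*dz,dz])-m["t"])
            print(n,k,np.round(c,1),st[4],"rect",np.round(r[1],1),round(r[2],1),"depthpt",np.round(p,3))
a=cv2.imread("pics/top0.png")
x=cv2.resize(a[140:250,195:285],None,fx=5,fy=5,interpolation=cv2.INTER_CUBIC)
cv2.imwrite("pics/c1.png",x); cv2.imwrite("pics/c2.png",cv2.resize(a[90:205,355:455],None,fx=5,fy=5,interpolation=cv2.INTER_CUBIC))
E
```

```text
top red [321.7 147.8] 153 rect [24.4  6.1] 85.2 depthpt [ 0.723 -0.015  0.021]
top red [395.9 182.8] 69 rect [8. 9.] 90.0 depthpt [ 0.619 -0.206  0.057]
top red [ 27.7 207.3] 771 rect [37. 47.] 90.0 depthpt [0.564 0.79  0.018]
top red [ 81.7 200.6] 367 rect [25.8 15.1] 17.1 depthpt [0.573 0.601 0.103]
top red [236.4 227.1] 217 rect [17. 13.] 90.0 depthpt [0.504 0.213 0.082]
top red [251.9 257.3] 79 rect [10.9  7.3] 76.0 depthpt [0.426 0.176 0.056]
top yellow [395.6 180.4] 279 rect [16.8 24.5] 9.5 depthpt [ 0.626 -0.206  0.056]
top yellow [ 16.3 197.6] 92 rect [ 6. 17.] 90.0 depthpt [0.59  0.813 0.031]
top yellow [  5.8 208.7] 67 rect [ 5. 12.] 90.0 depthpt [0.56  0.838 0.035]
top yellow [ 27.3 208.5] 85 rect [ 5. 16.] 90.0 depthpt [0.56  0.783 0.03 ]
top yellow [ 15.3 219.7] 92 rect [ 5. 17.] 90.0 depthpt [0.53  0.814 0.03 ]
top yellow [ 24.8 257.5] 846 rect [37. 42.] 90.0 depthpt [0.428 0.793 0.017]
top yellow [316.8 247.7] 26 rect [4.9 4.9] 45.0 depthpt [0.449 0.003 0.02 ]
top yellow [  7.  294.5] 59 rect [ 4. 14.] 90.0 depthpt [0.332 0.826 0.034]
top yellow [ 16.  305.5] 71 rect [
[... 1194 characters left out ...]
ellow [294.4 128.8] 199 rect [25.5 12.3] 19.4 depthpt [ 0.623 -0.202  0.056]
side blue [57.5 40.1] 10555 rect [156. 121.] 0.0 depthpt [ 2.306 -1.145 -0.392]
side blue [240.  249.8] 48 rect [18.4  2.4] 11.3 depthpt [0.608 0.211 0.067]
side blue [237.  259.5] 36 rect [18.2  2. ] 11.3 depthpt [0.605 0.234 0.067]
side blue [245.1 275.1] 1418 rect [88.4 24.1] 11.3 depthpt [0.594 0.23  0.013]
side blue [367.5 282.5] 690 rect [64.  15.7] 3.8 depthpt [0.36  0.166 0.007]
side blue [230.  373.4] 478 rect [ 9.8 82.7] 40.6 depthpt [0.548 0.416 0.01 ]
side blue [257.  389.5] 1520 rect [29.5 84.4] 37.4 depthpt [0.496 0.426 0.011]
side blue [197.5 413.9] 75 rect [ 5.3 15.6] 39.3 depthpt [0.572 0.49  0.011]
```

View pics/c1.png

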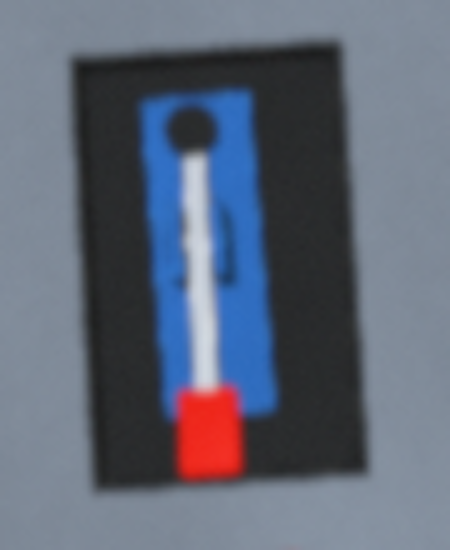

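View pics/c2.png

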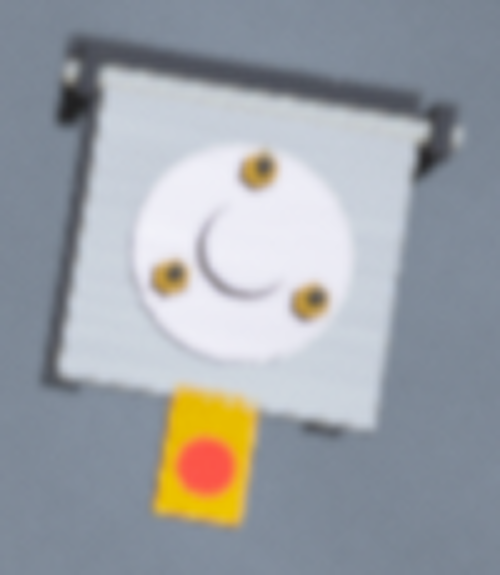

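Close crop: the tray jack has its saddle at about (233,166), cheeks at about (236,189) and red handle at (236,227). The disc on the tab is at about (396,183).

Run:
```python
from h import *
m=viewer.camera_model("top");ms=viewer.camera_model("side")
f=lambda c,o:(c[0]/5+o[0]-.4,c[1]/5+o[1]-.4)
A=(195,140);B=(355,90)
h=ray(m,(236.4,227.1),.082);s=ray(m,f((191,130),A),.044)
print("handle",h,"saddle",s,"dist",np.linalg.norm((h-s)[:2]),"(170?) yaw",np.degrees(np.arctan2(*(s-h)[[1,0]])))
C=np.array([ray(m,f(c,A),.013) for c in ((140,98),(252,90),(277,410),(165,418))])
print("base",C.round(4).tolist(),"mean",C.mean(0)); 
e=(C[0]+C[1]-C[2]-C[3])/2;print("len",np.linalg.norm(e),"w",np.linalg.norm(C[0]-C[1]),"yaw",np.degrees(np.arctan2(e[1],e[0])))
T=np.array([ray(m,f(c,A),.025) for c in ((72,60),(340,43),(368,470),(96,490))]);print("tray",T.round(4).tolist())
im=cv2.imread("pics/top0.png")
hsv=cv2.cvtColor(im,cv2.COLOR_BGR2HSV)
for n,mm,roi in (("top",m,(170,200,380,412)),("side",ms,(115,140,270,320))):
    im=cv2.imread(f"pics/{n}0.png");H,S,V=cv2.split(cv2.cvtColor(im,cv2.COLOR_BGR2HSV))
    y0,y1,x0,x1=roi
    red=((H<12)|(H>172))&(S>130);yel=((H<35)|(H>172))&(S>130)
    q=np.zeros_like(red);q[y0:y1,x0:x1]=1
    ps=np.argwhere(red&q)[:,::-1];py=np.argwhere(yel&q)[:,::-1].astype(np.float32)
    print(n,"disc",ps.mean(0),len(ps),ray(mm,ps.mean(0),.056))
    bx=cv2.boxPoints(cv2.minAreaRect(py));print(" tab",[ray(mm,b,.056)[:2].round(4).tolist() for b in bx])
P=np.array([ray(m,f(c,B),.056) for c in ((60,375),(378,428),(430,130),(105,70))])
print("plate",P.round(4).tolist());
for a,b in ((0,3),(1,2),(1,0)): 
    v=P[b]-P[a];print(np.linalg.norm(v),np.degrees(np.arctan2(v[1],v[0])))
rs=[ (x["name"] if 0 else x) for x in []]
print("side handle",ray(ms,(291.4,261.2),.080))
```

```text
handle [0.50404489 0.21323057 0.082     ] saddle [0.67063419 0.22730988 0.044     ] dist 0.16718319812189486 (170?) yaw 4.830878079009039
base [[0.6946, 0.2593, 0.013], [0.6986, 0.1973, 0.013], [0.5211, 0.1838, 0.013], [0.5172, 0.2451, 0.013]] mean [0.60790339 0.22138768 0.013     ]
len 0.17797492202239232 w 0.062136275888130525 yaw 4.480391720635715
tray [[0.7135, 0.2949, 0.025], [0.7219, 0.1479, 0.025], [0.4878, 0.1337, 0.025], [0.4781, 0.2806, 0.025]]
top disc [395.8        182.82105263] 95 [ 0.61909977 -0.20617267  0.056     ]
 tab [[0.5947, -0.1779], [0.6589, -0.1894], [0.6515, -0.2346], [0.5874, -0.2228]]
side disc [296.62857143 127.94285714] 70 [ 0.61878714 -0.20718252  0.056     ]
 tab [[0.6534, -0.183], [0.6595, -0.2362], [0.5886, -0.2227], [0.5849, -0.171]]
plate [[0.6685, -0.1299, 0.056], [0.6388, -0.2981, 0.056], [0.8, -0.3316, 0.056], [0.8342, -0.1579, 0.056]]
0.16803658833532428 -9.590265668426927
0.16465369667644775 -11.730682761727026
0.17085235287179112 79.99914832005561
side handle [0.50478709 0.21430238 0.08      ]
```

```bash
cat >> h.py <<'E'
from scipy.spatial.transform import Rotation as Ro
def plan(xyz,xang=None):
    "shift (in units of 25 mm) and turn (units of 2 rad) in tool axes to a tool-down target with tool x at world angle xang deg"
    s=env.sense();w,x,y,z=s["tool_rot"];R=Ro.from_quat([x,y,z,w])
    d=np.array(xyz)-s["tcp_pos"]
    print("t",round(s["clock"],2),"tcp",np.round(s["tcp_pos"],4),"xang",round(np.degrees(np.arctan2(R.as_matrix()[1,0],R.as_matrix()[0,0])),2),"tilt",np.round(R.as_matrix()[:2,2],4),"gap",round(s["finger_gap"],4),"F",np.round(s["wrist_force"],1),"j",np.round(s["joint_pos"],2))
    if xang is not None:
        a=np.radians(xang);T=Ro.from_matrix(np.array([[np.cos(a),np.sin(a),0],[np.sin(a),-np.cos(a),0],[0,0,-1]]))
        print(" turn units",np.round((R.inv()*T).as_rotvec()/2,4)," shift after turn, units",np.round(T.inv().apply(d)/.025,3))
    print(" shift units now",np.round(R.inv().apply(d)/.025,3))
E
python3 -c "
from h import *
plan((.6083,.222,.15),-85.4)"
python3 -m handwheel '[0,0,0,0,0,0.0585,0, 0,0,0,0,0,0.0585,0, -0.97,-0.55,0,0,0,0,0, -0.97,-0.55,0,0,0,0,0, -0.97,-0.55,0,0,0,0,0, -0.97,-0.55,0,0,0,0,0, -0.97,-0.55,0,0,0,0,0, -0.97,-0.55,0,0,0,0,0, -0.97,-0.55,0,0,0,0,0, -0.97,-0.55,0,0,0,0,0, -0.97,-0.55,0,0,0,0,0, -0.97,-0.55,0,0,0,0,0, -0.97,-0.55,0,0,0,0,0, -0.97,-0.55,0,0,0,0,0, -0.97,-0.55,0,0,0,0,0, -0.97,-0.55,0,0,0,0,0, -0.97,-0.55,0,0,0,0,0, -0.97,-0.55,0,0,0,0,0, -0.97,-0.55,0,0,0,0,0]'
python3 -c "
from h import *
plan((.6083,.222,.15),-85.4)"
```

```text
t 0.15 tcp [ 0.2089 -0.6414  0.2306] xang -71.96 tilt [-0.0005  0.0012] gap 0.0855 F [ 0.5  0.5 -1.2] j [ 1.15  0.48  0.02  1.56 -0.01  1.11 -0.08]
 turn units [1.000e-04 7.000e-04 1.173e-01]  shift after turn, units [-33.144 -18.696   3.223]
 shift units now [-27.888 -25.886   3.258]
clock: 1.73
tcp_pos: [0.4089, -0.2108, 0.2313]
tool_rot: [0.0, 0.735, -0.678, -0.0]
wrist_force: [0.5, 0.0, -0.7]
finger_gap: 0.0851
t 1.73 tcp [ 0.4089 -0.2108  0.2313] xang -85.38 tilt [-0.0001 -0.0001] gap 0.0851 F [ 0.5  0.  -0.7] j [ 0.52  0.13 -0.2   2.04  0.03  0.98 -1.18]
 turn units [ 0.0001 -0.0001  0.0002]  shift after turn, units [-16.615  -9.339   3.251]
 shift units now [-16.611  -9.346   3.248]
```

```bash
python3 -m handwheel '[-0.977,-0.55,0.1,0,0,0,0, -0.977,-0.55,0.1,0,0,0,0, -0.977,-0.55,0.1,0,0,0,0, -0.977,-0.55,0.1,0,0,0,0, -0.977,-0.55,0.1,0,0,0,0, -0.977,-0.55,0.1,0,0,0,0, -0.977,-0.55,0.1,0,0,0,0, -0.977,-0.55,0.1,0,0,0,0, -0.977,-0.55,0.1,0,0,0,0, -0.977,-0.55,0.1,0,0,0,0, -0.977,-0.55,0.1,0,0,0,0, -0.977,-0.55,0.1,0,0,0,0, -0.977,-0.55,0.1,0,0,0,0, -0.977,-0.55,0.1,0,0,0,0, -0.977,-0.55,0.1,0,0,0,0, -0.977,-0.55,0.1,0,0,0,0, -0.977,-0.55,0.1,0,0,0,0, 0,0,0,0,0,0,0]'
python3 -c "
from h import *
plan((.6083,.222,.035),-85.4)
m=viewer.camera_model('wrist')
im,d=viewer.snapshot('wrist');cv2.imwrite('pics/w1.png',im);import json
json.dump({k:np.array(v).tolist() for k,v in m.items()},open('pics/w1.json','w'))
for p in ((.6083,.222,.067),): print(proj(m,p))
a=np.radians(4.6)
for dx,z in ((.063,.044),(-.1017,.082)): print(proj(m,(.6083+dx*np.cos(a),.222+dx*np.sin(a),z)))
"
```

```text
clock: 3.23
tcp_pos: [0.6082, 0.2273, 0.188]
tool_rot: [-0.001, 0.737, -0.676, -0.002]
wrist_force: [-0.1, 0.8, -0.0]
finger_gap: 0.0857
t 3.23 tcp [0.6082 0.2273 0.188 ] xang -85.03 tilt [-0.0004  0.0042] gap 0.0857 F [-0.1  0.8 -0. ] j [-0.17  0.51 -0.39  1.64  0.21  1.04 -2.11]
 turn units [0.     0.0021 0.0032]  shift after turn, units [0.213 0.015 6.12 ]
 shift units now [0.238 0.016 6.119]
(np.float64(291.51168833056175), np.float64(209.9596171665122))
(np.float64(291.8579063458197), np.float64(139.6389035833683))
(np.float64(290.58793174150856), np.float64(313.59545594784896))
```

View pics/w1.png

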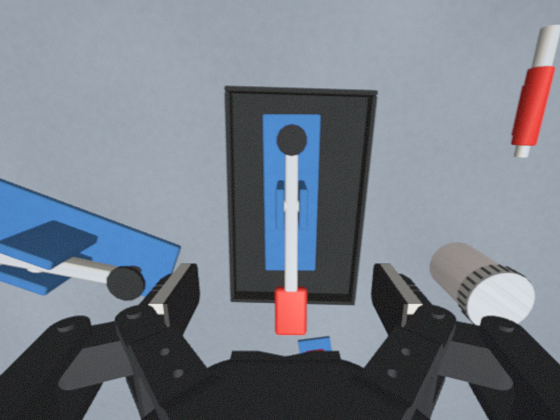

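The wrist view puts the saddle at (291,139) and the handle at (291,312). Both are within 2 px of my predictions, so the jack pose is confirmed. Now I'll descend.

```bash
python3 -m handwheel '[0,0,0.75,0,0,0,0, 0,0,0.75,0,0,0,0, 0,0,0.75,0,0,0,0, 0,0,0.75,0,0,0,0, 0,0,0.75,0,0,0,0, 0,0,0.75,0,0,0,0, 0,0,0.6,0,0,0,0, 0,0,0.5,0,0,0,0, 0,0,0.4,0,0,0,0, 0,0,0.2,0,0,0,0, 0,0,0,0,0,0,0, 0,0,0,0,0,0,0]'
python3 -c "
from h import *
plan((.6083,.222,.035),-85.4)"
```

```text
clock: 4.28
tcp_pos: [0.6085, 0.2206, 0.0342]
tool_rot: [-0.0, 0.735, -0.678, 0.0]
wrist_force: [0.1, 0.5, 0.1]
finger_gap: 0.0851
t 4.28 tcp [0.6085 0.2206 0.0342] xang -85.38 tilt [0.0004 0.0001] gap 0.0851 F [0.1 0.5 0.1] j [-0.2   0.68 -0.34  1.74  0.3   0.77 -2.18]
 turn units [-0.0002  0.      0.0002]  shift after turn, units [-0.056  0.002 -0.033]
 shift units now [-0.056  0.002 -0.033]
```

```bash
python3 -m handwheel '[-0.05,0,0,0,0,0,60, 0,0,0,0,0,0,120, 0,0,0,0,0,0,200, 0,0,0,0,0,0,255, 0,0,0,0,0,0,255, 0,0,0,0,0,0,255, 0,0,0,0,0,0,255, 0,0,0,0,0,0,255, 0,0,0,0,0,0,255, 0,0,0,0,0,0,255, 0,0,0,0,0,0,255, 0,0,0,0,0,0,255]' 70
python3 -m handwheel '[0,0,-0.2,0,0,0,255, 0,0,-0.4,0,0,0,255, 0,0,-0.4,0,0,0,255, 0,0,-0.4,0,0,0,255, 0,0,0,0,0,0,255]' 70
python3 -c "
from h import *
plan((.6083,.222,.145),-85.4)
im,d=viewer.snapshot('side');cv2.imwrite('pics/s1.png',im)"
```

```text
clock: 5.28
tcp_pos: [0.6084, 0.2223, 0.0344]
tool_rot: [-0.0, 0.735, -0.678, 0.0]
wrist_force: [-0.7, 0.6, 4.9]
finger_gap: 0.0293
clock: 5.7
tcp_pos: [0.6095, 0.2224, 0.0714]
tool_rot: [-0.002, 0.735, -0.678, 0.001]
wrist_force: [0.1, 0.5, -5.9]
finger_gap: 0.0292
t 5.7 tcp [0.6095 0.2224 0.0714] xang -85.39 tilt [0.0034 0.0014] gap 0.0292 F [ 0.1  0.5 -5.9] j [-0.19  0.63 -0.35  1.73  0.28  0.83 -2.16]
 turn units [-0.0017  0.0006  0.0001]  shift after turn, units [ 0.014  0.049 -2.945]
 shift units now [ 0.01   0.039 -2.945]
```

View pics/s1.png

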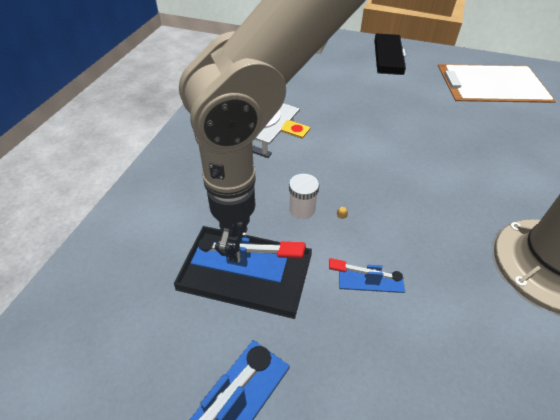

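The jack is held (gap 29 mm) and off the tray floor. The handle and saddle are clear. Next I'll lift high and turn.

```bash
python3 -m handwheel '[0,0,-0.6,0,0,0,255, 0,0,-0.6,0,0,0,255, 0,0,-0.6,0,0,0,255, 0,0,-0.6,0,0,0,255, 0,0,-0.6,0,0,0.026,255, 0,0,-0.3,0,0,0.026,255, 0,0,0,0,0,0.026,255, 0,0,0,0,0,0.026,255, 0,0,0,0,0,0.025,255, 0,0,0,0,0,0,255]' 70
python3 -c "
from h import *
plan((.478,-.181,.150),-100.2)"
```

```text
clock: 6.58
tcp_pos: [0.6075, 0.2217, 0.1508]
tool_rot: [-0.001, -0.641, 0.767, 0.0]
wrist_force: [0.0, 0.5, -8.7]
finger_gap: 0.0287
t 6.58 tcp [0.6075 0.2217 0.1508] xang -100.24 tilt [-0.0009 -0.0006] gap 0.0287 F [ 0.   0.5 -8.7] j [-0.22  0.53 -0.32  1.68  0.2   0.96 -2.36]
 turn units [ 0.0004 -0.0004 -0.0003]  shift after turn, units [16.772  2.247  0.032]
 shift units now [16.774  2.236  0.046]
```

```bash
python3 -m handwheel '[0.4,0.06,0,0,0,0,255, 0.7,0.1,0,0,0,0,255, 0.9,0.12,0,0,0,0,255, 0.9,0.12,0,0,0,0,255, 0.9,0.12,0,0,0,0,255, 0.9,0.12,0,0,0,0,255, 0.9,0.12,0,0,0,0,255, 0.9,0.12,0,0,0,0,255, 0.9,0.12,0,0,0,0,255, 0.9,0.12,0,0,0,0,255, 0.9,0.12,0,0,0,0,255, 0.9,0.12,0,0,0,0,255, 0.9,0.12,0,0,0,0,255, 0.9,0.12,0,0,0,0,255, 0.9,0.12,0,0,0,0,255, 0.9,0.12,0,0,0,0,255, 0.9,0.12,0,0,0,0,255, 0.9,0.12,0,0,0,0,255, 0.9,0.12,0,0,0,0,255, 0.37,0.04,0,0,0,0,255]' 70
python3 -m handwheel '[0,0,0.5,0,0,0,255, 0,0,0.6,0,0,0,255, 0,0,0.6,0,0,0,255, 0,0,0.6,0,0,0,255, 0,0,0,0,0,0,255, 0,0,0,0,0,0,255]'
python3 -c "
from h import *
plan((.478,-.181,.037),-100.2)
im,d=viewer.snapshot('side');cv2.imwrite('pics/s2.png',im);cv2.imwrite('pics/s2c.png',cv2.resize(im[90:240,230:430],None,fx=4,fy=4,interpolation=cv2.INTER_CUBIC))
im,d=viewer.snapshot('top');cv2.imwrite('pics/t2.png',im)
m=viewer.camera_model('top')
im,d=viewer.snapshot('wrist');cv2.imwrite('pics/w2.png',im)"
```

```text
clock: 8.25
tcp_pos: [0.4767, -0.1851, 0.1512]
tool_rot: [-0.001, -0.641, 0.768, -0.0]
wrist_force: [0.3, -1.0, -7.2]
finger_gap: 0.0288
clock: 8.75
tcp_pos: [0.4782, -0.1806, 0.0934]
tool_rot: [-0.001, -0.642, 0.767, 0.001]
wrist_force: [-0.3, -1.1, -6.9]
finger_gap: 0.0285
t 8.75 tcp [ 0.4782 -0.1806  0.0934] xang -100.1 tilt [-0.0019  0.0007] gap 0.0285 F [-0.3 -1.1 -6.9] j [ 0.42  0.41 -0.23  2.05  0.14  0.7  -1.64]
 turn units [0.001  0.0002 0.0009]  shift after turn, units [0.016 0.006 2.257]
 shift units now [1.700e-02 1.000e-03 2.257e+00]
```

View pics/s2.png

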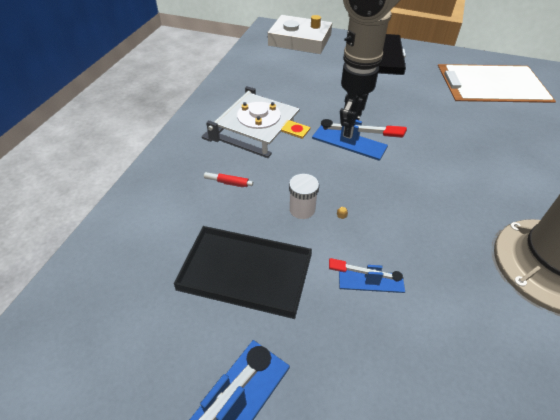

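View pics/w2.png

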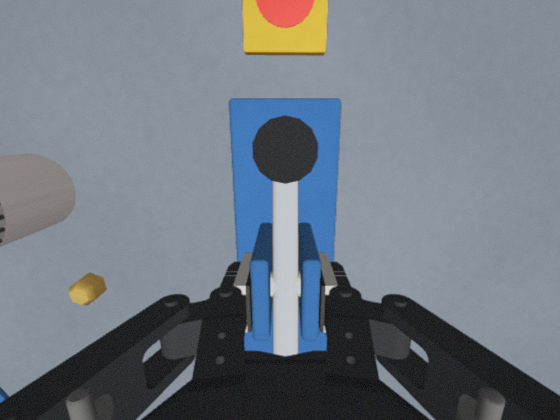

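View pics/t2.png

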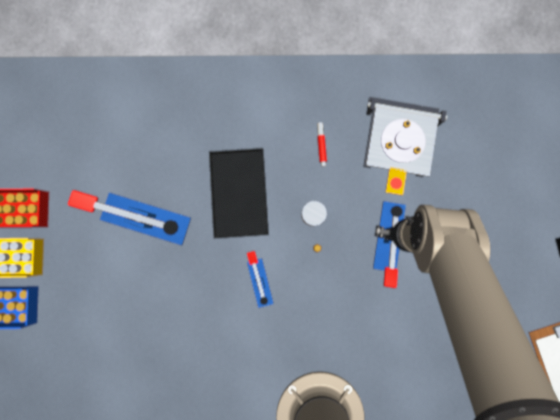

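The jack hangs straight in the grip: the saddle is at (285,149) in the wrist view, with the tab ahead of it at (285,30). I'll check for pitch or slip in the hand using depth.

Run:
```python
from h import *
plan((.478,-.181,.037),-100.2)
m=viewer.camera_model('wrist');im,d=viewer.snapshot('wrist')
R=np.array(m['R']);t=np.array(m['t']);s=env.sense()
def P(u,v):
    z=np.median(d[v-1:v+2,u-1:u+2]);return R.T@(np.array([(u-m['cx'])/m['fx']*z,(v-m['cy'])/m['fy']*z,z])-t)
for n,uv in dict(saddle=(285,149),baseF=(250,104),baseF2=(330,104),baseR=(243,225),baseR2=(328,225),tabedge=(285,45),table=(150,100)).items(): print(n,P(*uv).round(4))
H,S,V=cv2.split(cv2.cvtColor(im,cv2.COLOR_BGR2HSV))
k=(V<60);k[:105]=0;k[195:]=0;k[:,:235]=0;k[:,335:]=0
c=max(blobs(k,100),key=lambda b:b[1][4]);print(c[0],c[1])
(x,y),r=cv2.minEnclosingCircle(np.argwhere(c[2])[:,::-1].astype(np.float32));print(x,y,r)
sz=P(int(x),int(y))[2];p=ray(m,(x,y),sz);a=np.radians(-10.2);u=np.array([np.cos(a),np.sin(a)]);v=np.array([-u[1],u[0]])
dd=(p-s['tcp_pos'])[:2];print('saddle',p,'rel tcp along',dd@u,'lat',dd@v)
```

```text
t 8.9 tcp [ 0.4799 -0.1811  0.0949] xang -100.13 tilt [ 0.0019 -0.0005] gap 0.029 F [ 0.6 -0.1 -7.8] j [ 0.42  0.41 -0.23  2.05  0.14  0.7  -1.64]
 turn units [-0.001  -0.0001  0.0006]  shift after turn, units [0.01  0.076 2.315]
 shift units now [0.01  0.08  2.315]
saddle [ 0.5426 -0.1919  0.1045]
baseF [ 0.5668 -0.1775  0.0737]
baseF2 [ 0.5593 -0.219   0.0736]
baseR [ 0.502  -0.1594  0.0739]
baseR2 [ 0.4932 -0.2088  0.074 ]
tabedge [ 0.5952 -0.2014  0.0556]
table [ 5.903e-01 -9.620e-02 -2.000e-04]
[284.67759218 149.20390797] [ 254  117   63   66 3173]
284.53265380859375 149.29855346679688 32.70488357543945
saddle [ 0.54252618 -0.19166278  0.10436784] rel tcp along 0.06348457538619118 lat 0.0006994669430867976
```

```bash
python3 -m handwheel '[0,0,0.5,0,0,0,255, 0,0,0.6,0,0,0,255, 0,0,0.6,0,0,0,255, 0,0,0.4,0,0,0,255, 0,0,0.2,0,0,0,255, 0,0,0.1,0,0,0,255, 0,0,0,0,0,0,255, 0,0,0,0,0,0,255]'
python3 - <<'E'
from h import *
plan((.5564,-.1960,.032),-100.2)
m=viewer.camera_model('wrist');im,d=viewer.snapshot('wrist');cv2.imwrite('pics/w3.png',im)
H,S,V=cv2.split(cv2.cvtColor(im,cv2.COLOR_BGR2HSV))
red=((H<12)|(H>172))&(S>130)
for c,st,l in blobs(red,100):
    print(c,st,ray(m,c,.056))
E
```

```text
clock: 9.62
tcp_pos: [0.4797, -0.181, 0.0344]
tool_rot: [0.0, -0.642, 0.767, -0.0]
wrist_force: [-0.9, -0.3, -7.5]
finger_gap: 0.0291
t 9.62 tcp [ 0.4797 -0.181   0.0344] xang -100.15 tilt [ 0.001  -0.0003] gap 0.0291 F [-0.9 -0.3 -7.5] j [ 0.4   0.51 -0.2   2.08  0.18  0.57 -1.67]
 turn units [-0.0005 -0.0001  0.0004]  shift after turn, units [ 0.046 -3.127  0.096]
 shift units now [ 0.049 -3.126  0.1  ]
```

View pics/w3.png

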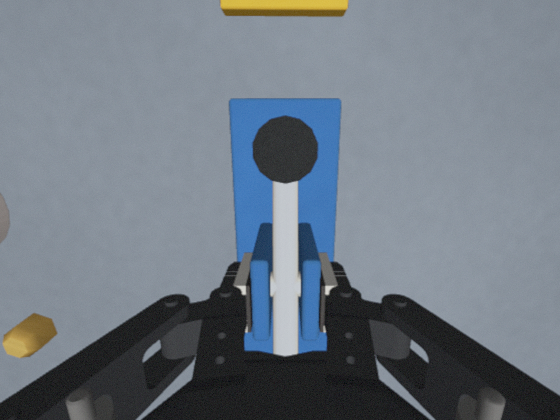

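The tab's front edge is centred at column 284 and the saddle at 285, so they are aligned. The jack hangs about 5 mm above the table. I'll advance now.

```bash
python3 -m handwheel '[0,-0.2,0.06,0,0,0,255, 0.01,-0.35,0,0,0,0,255, 0.01,-0.4,0,0,0,0,255, 0.01,-0.4,0,0,0,0,255, 0.01,-0.4,0,0,0,0,255, 0,-0.4,0,0,0,0,255, 0,-0.4,0,0,0,0,255, 0,-0.35,0,0,0,0,255, 0,-0.2,0,0,0,0,255, 0,0,0,0,0,0,255, 0,0,0,0,0,0,255, 0,0,0,0,0,0,255]'
python3 - <<'E'
from h import *
plan((.5564,-.1960,.0288),-100.2)
m=viewer.camera_model('wrist');im,d=viewer.snapshot('wrist');cv2.imwrite('pics/w4.png',im)
H,S,V=cv2.split(cv2.cvtColor(im,cv2.COLOR_BGR2HSV))
red=((H<12)|(H>172))&(S>130)
for c,st,l in blobs(red,100):
    print(c,st,ray(m,c,.056))
E
```

```text
clock: 10.67
tcp_pos: [0.5543, -0.1955, 0.032]
tool_rot: [-0.0, -0.642, 0.767, 0.0]
wrist_force: [-0.4, 0.2, -8.2]
finger_gap: 0.0291
t 10.67 tcp [ 0.5543 -0.1955  0.032 ] xang -100.16 tilt [-0.0014  0.0002] gap 0.0291 F [-0.4  0.2 -8.2] j [ 0.38  0.6  -0.19  1.9   0.18  0.66 -1.67]
 turn units [ 0.0007 -0.      0.0004]  shift after turn, units [ 0.006 -0.086  0.129]
 shift units now [ 0.006 -0.086  0.129]
[281.54888081 144.94279702] [ 242  104   80   83 5227] [ 0.61975672 -0.20540153  0.056     ]
```

View pics/w4.png

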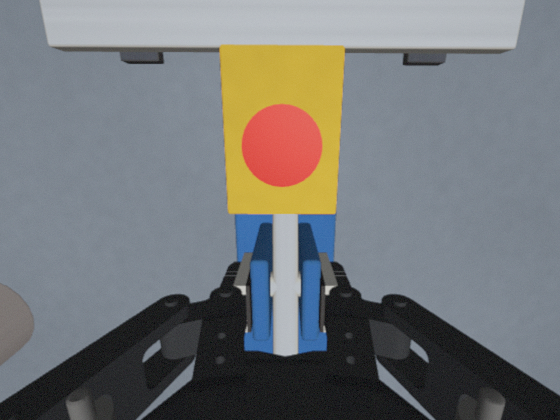

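The disc (282,145) lies nearly over the saddle. I'll make a final correction of about 2.5 mm forward and under 1 mm sideways, then set the jack down and release.

```bash
python3 -m handwheel '[-0.02,-0.1,0,0,0,0,255, 0,0,0,0,0,0,255, 0,0,0.05,0,0,0,255, 0,0,0.05,0,0,0,255, 0,0,0.04,0,0,0,255, 0,0,0,0,0,0,255, 0,0,0,0,0,0,255]'
python3 - <<'E'
from h import *
plan((.5569,-.1952,.0288),-100.2)
E
```

```text
clock: 11.3
tcp_pos: [0.5577, -0.1955, 0.0294]
tool_rot: [-0.0, -0.642, 0.767, -0.0]
wrist_force: [-3.1, 1.8, 2.5]
finger_gap: 0.0291
t 11.3 tcp [ 0.5577 -0.1955  0.0294] xang -100.15 tilt [-0.0001 -0.0002] gap 0.0291 F [-3.1  1.8  2.5] j [ 0.38  0.6  -0.19  1.89  0.18  0.66 -1.67]
 turn units [ 0.     -0.0001  0.0004]  shift after turn, units [-0.005  0.031  0.023]
 shift units now [-0.005  0.031  0.023]
```

```bash
python3 -m handwheel '[0,0,0,0,0,0,150, 0,0,0,0,0,0,120, 0,0,0,0,0,0,90, 0,0,0,0,0,0,60, 0,0,0,0,0,0,60, 0,0,0,0,0,0,60, 0,0,0,0,0,0,60, 0,0,0,0,0,0,60, 0,0,-0.3,0,0,0,60, 0,0,-0.6,0,0,0,60, 0,0,-0.8,0,0,0,60, 0,0,-0.8,0,0,0,60, 0,0,-0.8,0,0,0,60, 0,0,-0.5,0,0,0,60, 0,0,0,0,0,0,60]'
python3 - <<'E'
from h import *
plan((.5569,-.1952,.0288),-100.2)
for n in ('wrist','side','top'):
    im,d=viewer.snapshot(n);cv2.imwrite(f'pics/{n}5.png',im)
    if n=='wrist': m=viewer.camera_model('wrist')
    if n=='side': cv2.imwrite('pics/side5c.png',cv2.resize(im[80:190,230:430],None,fx=4,fy=4,interpolation=cv2.INTER_CUBIC))
E
```

```text
clock: 12.55
tcp_pos: [0.5597, -0.196, 0.1271]
tool_rot: [0.002, -0.642, 0.767, -0.002]
wrist_force: [1.0, 0.3, -0.1]
finger_gap: 0.0653
t 12.55 tcp [ 0.5597 -0.196   0.1271] xang -100.17 tilt [ 0.0053 -0.0016] gap 0.0653 F [ 1.   0.3 -0.1] j [ 0.4   0.47 -0.22  1.84  0.13  0.84 -1.63]
 turn units [-0.0028 -0.0003  0.0003]  shift after turn, units [-0.013  0.117  3.933]
 shift units now [-0.016  0.139  3.933]
```

View pics/wrist5.png

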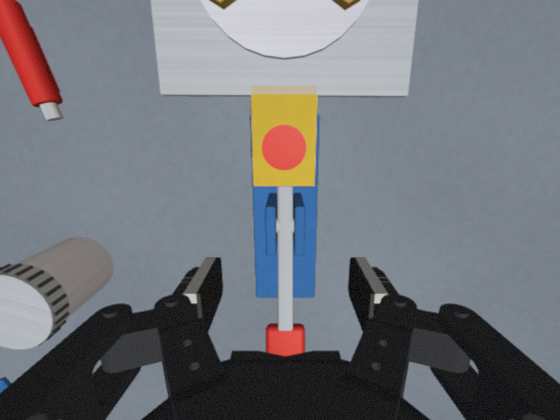

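View pics/side5c.png

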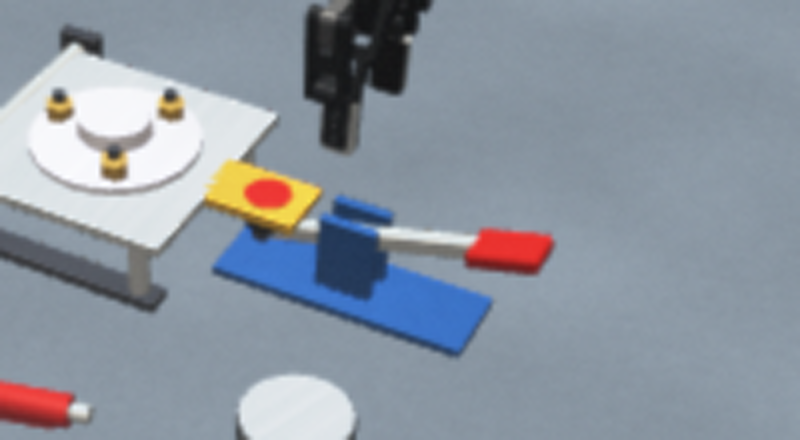

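Run:
```python
from h import *
plan((.457,-.178,.1),-100.2)
m=viewer.camera_model('wrist');im,d=viewer.snapshot('wrist')
H,S,V=cv2.split(cv2.cvtColor(im,cv2.COLOR_BGR2HSV))
red=((H<12)|(H>172))&(S>130)
bl=(H>100)&(H<122)&(S>150)
L=None
for c,st,l in blobs(red,300):
    if 120<c[1]<200 and 230<c[0]<340: L=ray(m,c,.056);print('disc',c,L)
a=np.radians(-10.2);u=np.array([np.cos(a),np.sin(a)]);v=np.array([-u[1],u[0]])
# left and right edges of base near bottom, rear edge
b=[x for x in blobs(bl,300) if 240<x[0][0]<330]
l=np.any([x[2] for x in b],axis=0)
rows=np.where(l[:,260])[0];rear=[np.where(l[:,c])[0].max() for c in (262,266,305,310)];print('rear rows',rear)
for r in (270,280,290):
    cs=np.where(l[r])[0];A=ray(m,(cs.min()-.5,r),.008);B=ray(m,(cs.max()+.5,r),.008);print(r,cs.min(),cs.max(),'w',np.linalg.norm(A-B),'mid lat from L',(((A+B)/2-L)[:2])@v)
rr=ray(m,(285,np.mean(rear)+.5),.008);print('rear along from L',(rr-L)[:2]@u,'expect -0.153 (if rear edge top visible)')
```

```text
t 12.7 tcp [ 0.5572 -0.1954  0.1231] xang -100.15 tilt [-0.001   0.0002] gap 0.0654 F [-0.1 -0.3  0.4] j [ 0.4   0.47 -0.22  1.85  0.13  0.84 -1.63]
 turn units [ 0.0005 -0.      0.0004]  shift after turn, units [0.024 4.066 0.925]
 shift units now [0.021 4.065 0.93 ]
disc [283.85343788 142.82267793] [ 0.61929047 -0.2053426   0.056     ]
rear rows [np.int64(295), np.int64(295), np.int64(295), np.int64(295)]
270 256 314 w 0.05744700429506806 mid lat from L -0.0007442304835869117
280 256 314 w 0.05806680698425003 mid lat from L -0.0007385112368491583
290 257 314 w 0.05770529528920581 mid lat from L -0.001230084661655127
rear along from L -0.15069164562097107 expect -0.153 (if rear edge top visible)
```

The jack sits about 2.5 mm along and 1 mm sideways from the ideal, and the handle is up. Now I'll go above the handle with closed fingers.

```bash
python3 -m handwheel '[0,0.4,0,0,0,0,255, 0,0.6,0,0,0,0,255, 0,0.7,0,0,0,0,255, 0,0.7,0,0,0,0,255, 0,0.7,0,0,0,0,255, 0,0.5,0.2,0,0,0,255, 0,0.17,0.4,0,0,0,255, 0,0,0.32,0,0,0,255, 0,0,0,0,0,0,255, 0,0,0,0,0,0,255]' 40
python3 - <<'E'
from h import *
plan((.4645,-.1782,.080),-100.2)
im,d=viewer.snapshot('wrist');cv2.imwrite('pics/w6.png',im)
im,d=viewer.snapshot('side');cv2.imwrite('pics/s6c.png',cv2.resize(im[80:190,230:430],None,fx=4,fy=4,interpolation=cv2.INTER_CUBIC))
E
```

```text
clock: 13.58
tcp_pos: [0.4647, -0.1787, 0.1001]
tool_rot: [-0.0, -0.642, 0.767, 0.001]
wrist_force: [-0.8, 0.2, 0.1]
finger_gap: 0.0
t 13.58 tcp [ 0.4647 -0.1787  0.1001] xang -100.14 tilt [-0.0014  0.0006] gap 0.0 F [-0.8  0.2  0.1] j [ 0.43  0.38 -0.23  2.07  0.13  0.7  -1.63]
 turn units [0.0007 0.0002 0.0005]  shift after turn, units [-0.017  0.009  0.805]
 shift units now [-0.017  0.008  0.805]
```

View pics/w6.png

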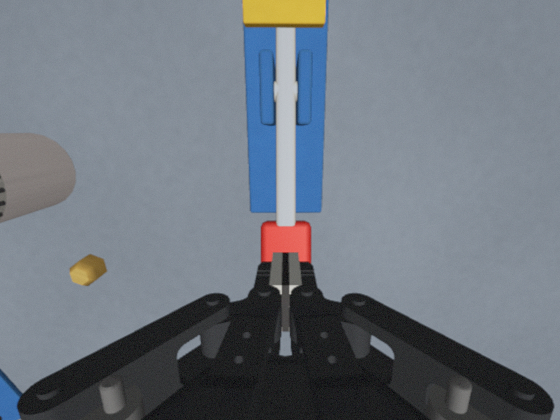

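View pics/s6c.png

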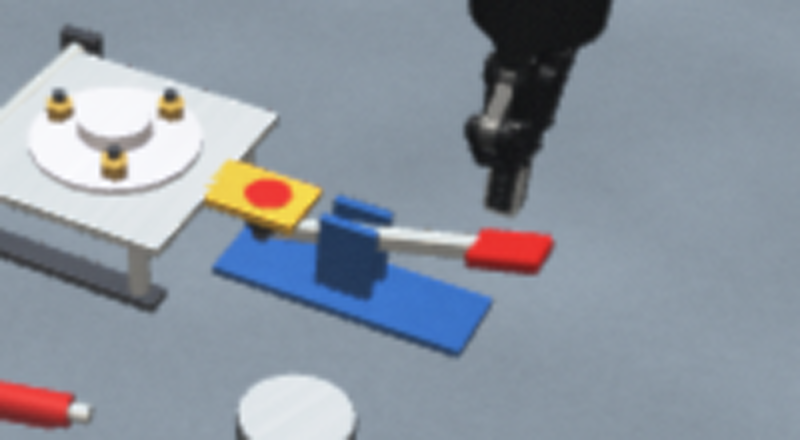

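The closed fingers are centred over the red handle (285,245). I'll press the first part of the stroke.

```bash
python3 -m handwheel '[0,0,0.3,0,0,0,255, 0,0,0.3,0,0,0,255, 0,0,0.3,0,0,0,255, 0,0,0.3,0,0,0,255, 0,0,0.3,0,0,0,255, 0,0,0.3,0,0,0,255, 0,0,0.3,0,0,0,255, 0,0,0.2,0,0,0,255, 0,0,0.1,0,0,0,255, 0,0,0,0,0,0,255]'
python3 - <<'E'
from h import *
plan((.4645,-.1782,.03),-100.2)
E
python3 -m handwheel '[0,0,0.15,0,0,0,255, 0,0,0.15,0,0,0,255, 0,0,0.1,0,0,0,255, 0,0,0,0,0,0,255]'
python3 - <<'E'
from h import *
plan((.4645,-.1782,.025),-100.2)
im,d=viewer.snapshot('side');cv2.imwrite('pics/s7c.png',cv2.resize(im[80:190,230:430],None,fx=4,fy=4,interpolation=cv2.INTER_CUBIC))
m=viewer.camera_model('side');H,S,V=cv2.split(cv2.cvtColor(im,cv2.COLOR_BGR2HSV));red=((H<12)|(H>172))&(S>130)
for c,st,l in blobs(red,30):
    if 270<c[0]<420 and c[1]<190:
        p=np.median(d[l]);print(c,st[4],(np.array(m['R']).T@(np.array([(c[0]-m['cx'])/m['fx']*p,(c[1]-m['cy'])/m['fy']*p,p])-m['t'])).round(4))
E
```

```text
clock: 14.52
tcp_pos: [0.4638, -0.1787, 0.0398]
tool_rot: [-0.001, -0.642, 0.767, 0.001]
wrist_force: [-3.7, 0.9, 6.6]
finger_gap: -0.0002
t 14.52 tcp [ 0.4638 -0.1787  0.0398] xang -100.16 tilt [-0.0026  0.0004] gap -0.0002 F [-3.7  0.9  6.6] j [ 0.41  0.48 -0.2   2.11  0.17  0.57 -1.67]
 turn units [ 0.0013 -0.      0.0004]  shift after turn, units [-0.025 -0.025  0.391]
 shift units now [-0.025 -0.026  0.391]
clock: 14.85
tcp_pos: [0.4648, -0.1789, 0.0302]
tool_rot: [-0.0, -0.642, 0.767, 0.0]
wrist_force: [-2.2, -0.1, 6.5]
finger_gap: 0.0001
t 14.85 tcp [ 0.4648 -0.1789  0.0302] xang -100.15 tilt [-0.0006  0.    ] gap 0.0001 F [-2.2 -0.1  6.5] j [ 0.4   0.5  -0.2   2.11  0.18  0.55 -1.67]
 turn units [ 0.0003 -0.      0.0004]  shift after turn, units [-0.024  0.015  0.209]
 shift units now [-0.024  0.015  0.209]
[296.4        120.12307692] 65 [ 0.6202 -0.2066  0.0805]
[354.84827586 159.33103448] 145 [ 0.4535 -0.1705  0.0247]
```

View pics/s7c.png

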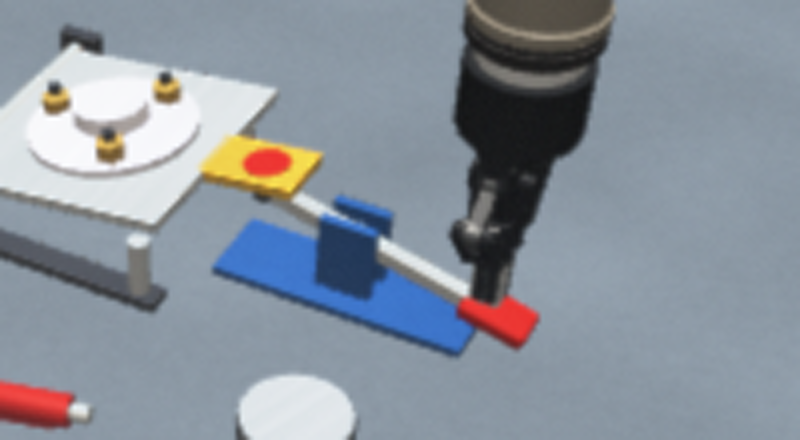

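The tab top is at about 80 mm (underside about 72) and the handle is at 25 mm, so the first stroke is complete. I'll hold briefly, then let the handle up.

```bash
python3 -m handwheel '[0,0,0.05,0,0,0,255, 0,0,0,0,0,0,255, 0,0,0,0,0,0,255]'
python3 -m handwheel '[0,0,-0.3,0,0,0,255, 0,0,-0.3,0,0,0,255, 0,0,-0.3,0,0,0,255, 0,0,-0.3,0,0,0,255, 0,0,-0.3,0,0,0,255, 0,0,-0.4,0,0,0,255, 0,0,-0.4,0,0,0,255, 0,0,-0.4,0,0,0,255, 0,0,-0.2,0,0,0,255, 0,0,0,0,0,0,255, 0,0,0,0,0,0,255, 0,0,0,0,0,0,255, 0,0,0,0,0,0,255]'
python3 - <<'E'
from h import *
plan((.4645,-.1782,.03),-100.2)
im,d=viewer.snapshot('side');cv2.imwrite('pics/s8c.png',cv2.resize(im[80:190,230:430],None,fx=4,fy=4,interpolation=cv2.INTER_CUBIC))
m=viewer.camera_model('side');H,S,V=cv2.split(cv2.cvtColor(im,cv2.COLOR_BGR2HSV));red=((H<12)|(H>172))&(S>130)
for c,st,l in blobs(red,30):
    if 270<c[0]<420 and c[1]<190:
        p=np.median(d[l]);print(c,st[4],(np.array(m['R']).T@(np.array([(c[0]-m['cx'])/m['fx']*p,(c[1]-m['cy'])/m['fy']*p,p])-m['t'])).round(4))
im,d=viewer.snapshot('wrist');cv2.imwrite('pics/w8.png',im)
E
```

```text
clock: 15.15
tcp_pos: [0.4649, -0.1789, 0.0294]
tool_rot: [-0.0, -0.642, 0.767, 0.0]
wrist_force: [-3.1, 0.9, 8.5]
finger_gap: -0.0
clock: 16.23
tcp_pos: [0.4645, -0.1788, 0.1015]
tool_rot: [-0.0, -0.642, 0.767, 0.0]
wrist_force: [0.1, 0.2, -0.4]
finger_gap: 0.0
t 16.23 tcp [ 0.4645 -0.1788  0.1015] xang -100.15 tilt [-0.0012  0.0003] gap 0.0 F [ 0.1  0.2 -0.4] j [ 0.43  0.38 -0.23  2.07  0.13  0.71 -1.63]
 turn units [0.0006 0.0001 0.0004]  shift after turn, units [-2.300e-02  2.000e-03  2.861e+00]
 shift units now [-2.200e-02 -1.000e-03  2.861e+00]
[296.68115942 127.98550725] 69 [ 0.6184 -0.2064  0.0565]
[356.84180791 142.21468927] 177 [ 0.4567 -0.1729  0.0765]
```

View pics/s8c.png

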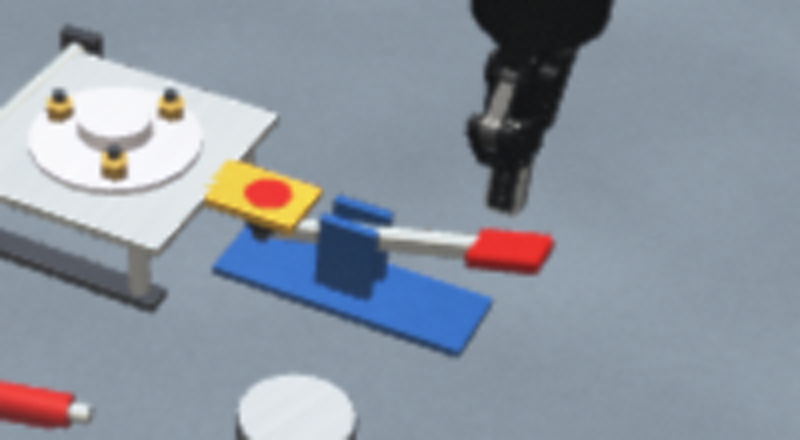

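View pics/w8.png

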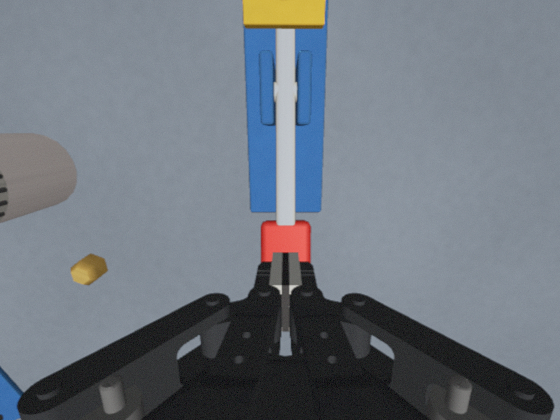

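The handle is back up at 76.5 mm and the disc is back to 56.5 mm. The jack has not moved: its rear edge is again at row 212. Now the second stroke, the same as the first.

```bash
python3 -m handwheel '[0,0,0.3,0,0,0,255, 0,0,0.3,0,0,0,255, 0,0,0.3,0,0,0,255, 0,0,0.3,0,0,0,255, 0,0,0.3,0,0,0,255, 0,0,0.3,0,0,0,255, 0,0,0.3,0,0,0,255, 0,0,0.3,0,0,0,255, 0,0,0.2,0,0,0,255, 0,0,0.15,0,0,0,255, 0,0,0.12,0,0,0,255, 0,0,0.06,0,0,0,255, 0,0,0,0,0,0,255, 0,0,0,0,0,0,255, 0,0,0,0,0,0,255]'
cat > chk.py <<'E'
from h import *
import sys
plan((.4645,-.1782,.028),-100.2)
im,d=viewer.snapshot('side');cv2.imwrite(f'pics/{sys.argv[1]}.png',cv2.resize(im[80:190,230:430],None,fx=4,fy=4,interpolation=cv2.INTER_CUBIC))
m=viewer.camera_model('side');H,S,V=cv2.split(cv2.cvtColor(im,cv2.COLOR_BGR2HSV));red=((H<12)|(H>172))&(S>130)
for c,st,l in blobs(red,30):
    if 270<c[0]<420 and c[1]<190:
        p=np.median(d[l]);print(c,st[4],(np.array(m['R']).T@(np.array([(c[0]-m['cx'])/m['fx']*p,(c[1]-m['cy'])/m['fy']*p,p])-m['t'])).round(4))
E
python3 chk.py s9c
```

```text
clock: 17.58
tcp_pos: [0.465, -0.1789, 0.0289]
tool_rot: [-0.0, -0.642, 0.767, -0.0]
wrist_force: [-2.9, 1.2, 10.6]
finger_gap: 0.0
t 17.58 tcp [ 0.465  -0.1789  0.0289] xang -100.15 tilt [-0.     -0.0002] gap 0.0 F [-2.9  1.2 10.6] j [ 0.4   0.5  -0.2   2.11  0.18  0.55 -1.68]
 turn units [-0.     -0.0001  0.0004]  shift after turn, units [-0.025  0.026  0.035]
 shift units now [-0.025  0.026  0.035]
[296.35384615 119.89230769] 65 [ 0.6203 -0.2062  0.0814]
[354.63888889 159.73611111] 144 [ 0.4538 -0.1704  0.0234]
```

View pics/s9c.png

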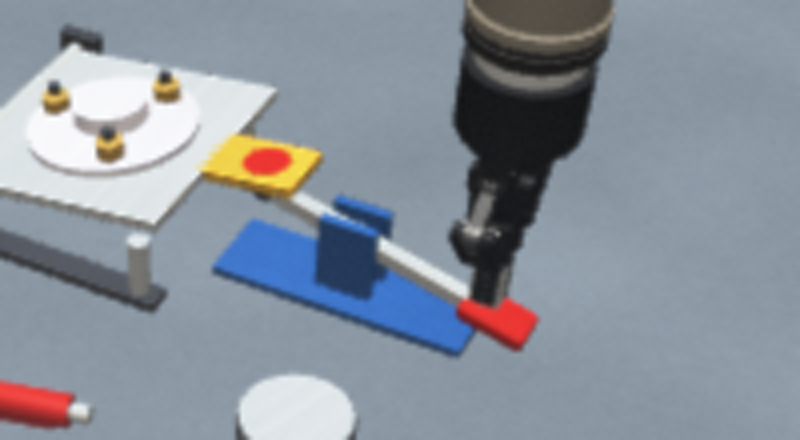

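The handle is at its stop (10.6 N), the tab is raised, and the jack's base is flat and hasn't moved. Handing in.

Run:
```python
from h import *
env.hand_in()
plan((.4645,-.1782,.028))
```

```text
the job is handed in; nothing more can be done
the job is handed in; nothing more can be done
```

I moved the middle-sized jack from the tray to under the yellow tab, pumped it twice, and handed the job in at about 17.6 s of 59 s, still holding the handle down. `env.hand_in()` gives no verdict, so the result rests on the checks below.

- **Placing:** After release the jack stood flat with its handle up. The wrist view put the saddle about 2.5 mm along and 1 mm sideways from the lift point, against an allowance of 12 mm. It hadn't moved after the first stroke.
- **First stroke:** The handle top was at 25 mm, and the top of the tab at 80 mm (underside about 72 mm).
- **Release:** The handle came back to 76.5 mm and the tab top to 56.5 mm, both matching their rest heights.
- **Second stroke, held:** The handle top was at 23 mm, and the tab top at 81 mm (underside about 73 mm). The robot was pressing with 10.6 N.

The raised tab measured 2–3 mm higher than the 70 mm given, which is about the camera calibration error. The robot's fingers stayed away from the flange and stand. I did not re-measure the canister, gauge and nut, but the robot never came near them and they looked unmoved in the later pictures.

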